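Hang a tube bin on the louvre rail

TASK

Pick the loose tube bin up by its grip bar and hang it in the free place between the two bins on the louvre rail. Hold its lip just above the louvre, ease the bin back until you feel it gently touch the panel, then, still holding it, lower it until the lip is fully home behind the louvre's upturned edge before you let go. Push gently throughout, keep the gripper off the panel and its bins, and leave the tube rack and tip box where they are.

Things in the scene. Friction and masses are not known exactly. Their poses are not given: they have to be found in the camera images.
- bin_center (a point): Centre of the loose open grey hang bin (0.2-0.45 kg) on the bench, 35 mm above its underside. 120 (x) x 100 (y) x 70 (z) mm, walls 3 mm; +x: its back, with the lip; -x: its low front, 42 mm high. The tubes lying in it rise 20 mm above its underside. A heel rib low on its back, 12 mm high, ends flush with the lip's back face. After release it may lean forward about 0.1 rad.
- bin_bar (a point): Centre of the bin's grip bar, to be pinched from above: 12 mm thick in x, 20 mm high, running along y from wall to wall of the bin. 5 mm towards -x and 27 mm above bin_center; axes as bin_center. Free inside the bin: 52 mm to the back wall, 46 mm to the front wall, nothing below for 30 mm.
- bin_lip (a point): Middle of the lower edge of the bin's lip, on its back face: 73 mm along +x and 19 mm above bin_center; axes as bin_center. A 4 mm thick flange reaches back from the top of the bin's back wall and ends in this down-pointing lip: 80 mm wide, 4 mm thick; the hook inside is 12 mm deep and 9 mm wide.
- bin: The same loose bin; origin at the centre of its underside, axes as bin_center.
- place (a point): Free middle place on the upright grey louvre panel. x points into the panel (away from where bins hang), y along it, z up. z is level with the top of the louvre's upturned edge. The panel is clamped in slots and its depth is NOT measured: its front face lies anywhere 0 to 25 mm beyond this point along +x and must be found by feel. Hung home, bin_center is 31 mm below this point.
- louvre (a point): Same point as place, for the louvre: 100 mm wide, centred at y = 0; an upturned edge 3 mm thick standing 7 mm in front of the panel's face (its outer side 10 mm in front) on a shelf 14 mm below its top. The lip drops into this 7 mm pocket: with its back face touching the panel it enters with 3 mm to spare; hung home, the flange rests on the edge.
- stand: Fixed stand with louvre panel and two hung bins, all one with it; origin on the bench 170 mm below place, same axes. Panel 420 mm wide, from 75 mm below to 40 mm above place, on rubber buffers: gives 1 mm per 3 N down, 1 mm per 5 N back. Hung bins 100 mm wide, at y -140 and +140 mm, fronts 73 mm before the face, 180 mm free between them. Base plate 8 mm thick; posts 208 mm high.
- tube_rack: Bystander: clear rack of glass tubes, some blue-capped, 90 x 150 mm, 76 mm high, loose; origin at the centre of its underside.
- tip_box: Bystander: red pipette tip box, 85 x 120 mm, 57 mm high, loose; origin at the centre of its underside.
Mind the look-alikes: they are no part of the job. What is shaped like the bin but purple is not meant.

How it is judged:
By the outcome, as a careful person would: the job done as asked, in the order asked, and still so for the second after the job is handed in, with the robot touching nothing.
It also fails if it takes over 58 s, if anything falls off the work surface, if the arm or the gripper's body presses on something with over 40 N, if the wrist force passes 120 N, or if a joint passes its speed limit or range.

ROBOT

A 6-joint arm with a two-finger parallel gripper is mounted at the origin on the work surface. World frame = base frame: x ahead of the robot, y to its left, z up, the work surface at z = 0. Lengths are in m, angles in rad, forces in N, time in s.
With the tool pointing down it reaches from about 0.275 to 0.85 m from the base axis. Payload 19 kg.
Tool frame: the origin (TCP) lies midway between the tips of the shut fingers; the grasp point (between the pads) lies 19 mm behind it; z points along the fingers, y is the line along which they close (so a half turn about z gives the same grasp; the last joint's range is limited). The gripper opens to 85 mm and grips with 20 to 120 N. Pads are 22 mm wide; open, the fingers measure 114 mm over their backs; the gripper's body (76 mm by 85 mm) begins 54 mm behind the grasp point. The pads swing forward as they close: fully open they stand 13 mm farther back than shut.
Start: joints at [1.054, 0.15, 1.437, -0, 1.554, -0.134], TCP at [0.215, 0.533, 0.231] pointing down, gripper open.
Joint ranges: [-2.8, 2.8], [-0.68, 2.1], [0.12, 2.68], [-1.39, 4.53], [0.16, 2.79], [-2.81, 2.81]. Speed limits (rad/s): [1.89, 1.89, 2.22, 3.01, 3.01, 3.01].

INTERFACE

Orientations are given as a unit quaternion [w, x, y, z].
In Python, from bench import arm gives the robot as it stands. Calls block until the motion is done:
- arm.reach(position, orientation): joint-space move of the TCP to a pose.
- arm.servo_line(position, orientation=None, rate=0.15, stop_force=None): straight line of the TCP; orientation=None keeps the orientation; rate is the mean speed in m/s. With stop_force (N) it stops when the force on the tool has changed by that much, and returns True; else False.
- arm.goto_joints(angles): joint-space move.
- arm.gripper_open() and arm.grasp(strength=None): open the fingers fully, or close them until they stop; strength is the grip in N (None keeps the last).
- arm.sleep(seconds).
- arm.ik(position, orientation): joint angles nearest the present ones, or None.
- arm.capture(name): name is "scene" or "side" or "wrist"; returns the picture (480x640x3 uint8, red, green, blue); there is no depth.
- arm.camera_model(name): a dict with "fx", "fy", "cx", "cy" (pixels), "distortion" ([k1, k2, p1, p2, k3] as OpenCV has them; the pictures are not rectified), "R" (3x3) and "t" (3): a world point X has camera coordinates R X + t. Camera axes: x right, y down, z forward; pixel columns grow to the right and rows downward; lengths in m; the calibration is good to about 2 mm. A picture is of the moment at which its call begins: read the wrist's pose just before it. camera_model takes no time and is no camera call; for the wrist camera it gives the pose at the moment of the call.
A pose or a line that the arm cannot do raises arm.Unreachable and nothing moves.
- arm.sign_off(): hands the job in; it is judged then, once.
Trained networks look in the newest picture that a camera, given by its name, has taken for a name from the list of things; names that differ only in an ending like _2 or _b are one class to them, and where a whole thing is asked for, a point or a joint stands for the part that bears it (a point fixed in the world has none). Each returns a list of dicts, best first, with "score" (0 to 1); they miss things now and then, are a little off and sometimes report something else, mostly with a low value. They report only what shows in the picture. A call takes as long as a camera call. They do not tell look-alikes from the thing itself.
- arm.spot_in(camera, query): "centre" ([x, y, z] in m, in world coordinates, good to about 4 mm: the middle of the surface that is visible of it).
- arm.pinpoint(camera, query): "centre" ([x, y, z] in m, in world coordinates, good to about 4 mm: a listed point, or the origin of a listed thing).
Readings, each from a call of its own:
- arm.current_t(): time.
- arm.current_joint_pos(): joint angles.
- arm.current_joint_velocities(): joint speeds.
- arm.current_joint_efforts(): joint torques, N m.
- arm.current_ee_pos(): TCP position.
- arm.current_eef_rot(): TCP orientation.
- arm.current_wrist_force(): force on the tool from outside, world axes, zero at the start.
- arm.current_moment(): the same for the moment, N m.
- arm.current_gripper_width(): finger opening in m.
- arm.current_grasp_force(): force on a finger pad.
Only numpy, scipy, OpenCV 4.12 (cv2) and the standard library are available. Lean on these libraries where they do the work, as an engineer would, in place of code of your own. Each camera call takes 0.05 s, during which the arm holds its last target. There are 200 camera calls.

## Working session

There is one attempt and no reset: what is moved stays moved. The work goes in short steps, each a Python script; the robot and the scene stay as the last script left them, time stands still between calls to the robot, and variables do not carry over. Pictures are saved under pics/ and viewed, at most 10 in all, crops included, and the job is handed in when it is done.

```bash
mkdir -p pics; ls
python3 - <<'E'
from bench import arm
import cv2
for n in ("scene","side"):
    cv2.imwrite(f"pics/{n}0.png",arm.capture(n)[:,:,::-1])
    for q in ("bin_center","bin_bar","bin_lip","place","bin","stand","tube_rack","tip_box"):
        print(n,q,[(round(d["score"],2),[round(float(v),3) for v in d["centre"]]) for d in arm.pinpoint(n,q)[:4]])
    m=arm.camera_model(n); print({k:m[k] for k in m})
print(arm.current_t(),arm.current_eef_rot())
E
```

```text
pics
scene bin_center [(0.95, [0.425, 0.222, 0.038]), (0.94, [0.697, 0.338, 0.036]), (0.82, [0.298, -0.228, 0.036]), (0.8, [0.231, 0.261, 0.031])]
scene bin_bar [(0.93, [0.693, 0.335, 0.061]), (0.79, [0.243, 0.255, 0.059]), (0.76, [0.301, -0.23, 0.061]), (0.63, [0.419, 0.226, 0.061])]
scene bin_lip [(0.97, [0.769, 0.341, 0.056]), (0.81, [0.234, -0.26, 0.054]), (0.7, [0.496, 0.196, 0.053]), (0.7, [0.163, 0.262, 0.053])]
scene place [(0.59, [0.694, -0.003, 0.171])]
scene bin [(0.88, [0.429, 0.224, 0.002]), (0.83, [0.697, 0.337, 0.002]), (0.71, [0.3, -0.225, 0.002]), (0.7, [0.233, 0.256, 0.003])]
scene stand [(0.61, [0.695, -0.003, -0.003])]
scene tube_rack [(0.66, [0.463, -0.231, -0.002]), (0.38, [0.419, 0.226, 0.063])]
scene tip_box [(0.65, [0.44, 0.008, 0.001])]
{'fx': 523.2661115323314, 'fy': 523.2661115323314, 'cx': 325.4464716414318, 'cy': 240.72264828081956, 'distortion': array([-0.11135062,  0.        ,  0.        ,  0.        ,  0.        ]), 'R': array([[-0.46606179,  0.88474392,  0.00382217],
       [ 0.71866259,  0.38108685, -0.58163295],
       [-0.51605279, -0.26833004, -0
[... 590 characters left out ...]
3]), (0.69, [0.3, -0.226, 0.004]), (0.65, [0.232, 0.256, -0.003])]
side stand [(0.61, [0.698, -0.002, 0.002])]
side tube_rack [(0.81, [0.466, -0.229, 0.001]), (0.62, [0.697, -0.001, 0.001])]
side tip_box [(0.89, [0.433, 0.004, 0.007])]
{'fx': 548.4723693610619, 'fy': 548.4723693610619, 'cx': 320.56485923656345, 'cy': 240.62670175889642, 'distortion': array([-0.10939892,  0.        ,  0.        ,  0.        ,  0.        ]), 'R': array([[ 0.94835071, -0.31693242, -0.01359316],
       [-0.25162931, -0.72547003, -0.64060591],
       [ 0.19316735,  0.6109395 , -0.7677495 ]]), 't': array([-0.42753076,  0.2010305 ,  1.02307165])}
0.9 [-4.40020136e-05  1.90210517e-01  9.81743322e-01 -8.31004013e-05]
```

View pics/scene0.png

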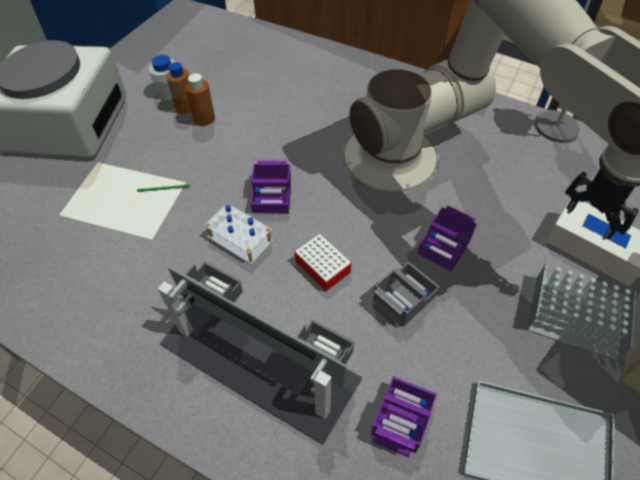

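View pics/side0.png

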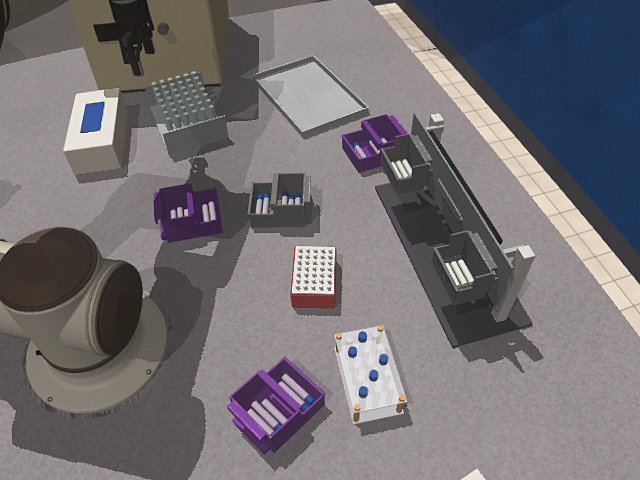

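The candidates in the scene picture are the grey loose bin at (406,293), purple bins at (272,187), (447,237) and (404,415), and hung grey bins at (215,285) and (325,345). I choose the grey one at (406,293), which is (280,200) in the side view. Its lip points right there, towards the panel. Next I hover over it for a close check.

```bash
cat > h.py <<'E'
from bench import arm
import numpy as np, cv2
from scipy.spatial.transform import Rotation as Ro
def quat(yaw,flip=False):
    a=yaw+(np.pi if flip else 0); c,s=np.cos(a),np.sin(a)
    q=Ro.from_matrix(np.array([[-s,c,0],[c,s,0],[0,0,-1.]])).as_quat()
    return [q[3],q[0],q[1],q[2]]
def ray(m,px,z):
    K=np.array([[m["fx"],0,m["cx"]],[0,m["fy"],m["cy"]],[0,0,1]])
    u=cv2.undistortPoints(np.array([[px]],float),K,np.array(m["distortion"]))[0,0]
    R,t=np.array(m["R"]),np.array(m["t"]); C=-R.T@t; d=R.T@[u[0],u[1],1]
    return C+d*(z-C[2])/d[2]
def proj(m,X):
    K=np.array([[m["fx"],0,m["cx"]],[0,m["fy"],m["cy"]],[0,0,1]])
    return cv2.projectPoints(np.array(X,float).reshape(-1,3),cv2.Rodrigues(np.array(m["R"]))[0],np.array(m["t"]),K,np.array(m["distortion"]))[0][:,0]
def pp(c,q,n=4): return [(round(d["score"],2),[round(float(v),4) for v in d["centre"]]) for d in arm.pinpoint(c,q)[:n]]
E
python3 - <<'E'
from h import *
for n,pts in (("scene",[(168,288),(323,373)]),("side",[(437,118),(525,252)])):
    m=arm.camera_model(n); print(n,[ray(m,p,.208).round(3) for p in pts])
for f in (0,1):
    for p,y in (((.415,.225,.25),-.35),((.62,0,.25),0)):
        j=arm.ik(p,quat(y,f)); print(f,None if j is None else np.round(j,2))
E
```

```text
scene [array([ 0.747, -0.179,  0.208]), array([0.758, 0.179, 0.208])]
side [array([0.766, 0.176, 0.208]), array([ 0.746, -0.191,  0.208])]
0 [ 0.33 -0.07  1.63 -0.    1.58  0.68]
0 [-0.12  0.24  1.29 -0.    1.61 -0.12]
1 [ 0.33 -0.07  1.63 -0.    1.58 -2.46]
1 None
```

Run:
```python
from h import *
arm.reach([.405,.23,.25],quat(-.35))
m=arm.camera_model("wrist"); im=arm.capture("wrist")
cv2.imwrite("pics/w1.png",im[:,:,::-1])
for q in ("bin_bar","bin_lip","bin_center"): print(q,pp("wrist",q))
X=[[.42,.225,.062]]; print(proj(m,X))
print({k:np.round(m[k],4) for k in m}, arm.current_t())
import pickle; pickle.dump(m,open("m1.pkl","wb"))
```

```text
bin_bar [(0.87, [0.2383, 0.2512, 0.0618]), (0.56, [0.4177, 0.2258, 0.064])]
bin_lip [(0.88, [0.1653, 0.2615, 0.0574])]
bin_center [(0.96, [0.4216, 0.2243, 0.0329]), (0.65, [0.2353, 0.2548, 0.0341])]
[[330.7934475  196.48917725]]
{'fx': np.float64(400.1389), 'fy': np.float64(400.1389), 'cx': np.float64(310.8807), 'cy': np.float64(227.7941), 'distortion': array([-0.0787,  0.    ,  0.    ,  0.    ,  0.    ]), 'R': array([[ 9.400e-01, -3.412e-01,  3.000e-04],
       [-3.258e-01, -8.974e-01,  2.975e-01],
       [-1.012e-01, -2.798e-01, -9.547e-01]]), 't': array([-0.3012,  0.2939,  0.5024])} 2.4417
```

View pics/w1.png

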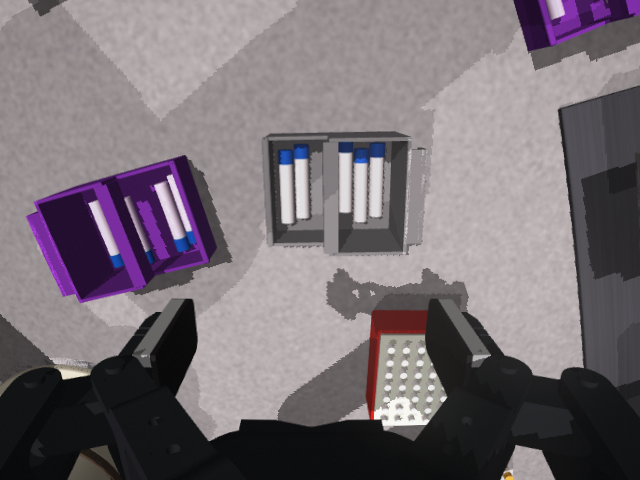

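The close view shows the grey bin at about (335,192), clearly distinct from the purple one at (125,225). Its bar runs from (331,138) to (331,253), and the lip is on the right at x≈418.

Run:
```python
from h import *
import pickle; m=pickle.load(open("m1.pkl","rb"))
P={k:ray(m,p,z) for k,p,z in (("barL",(331,137.5),.072),("barR",(331,253),.072),("rL",(409,136),.07),("rR",(407,252),.07),("lipL",(426,149),.07),("lipR",(420,244),.07))}
for k in P: print(k,P[k].round(4))
for a,b in (("barL","barR"),("rL","rR"),("lipL","lipR")):
    d=P[a]-P[b]; print(a,np.linalg.norm(d).round(4),"yaw",np.arctan2(-d[0],d[1]).round(3),((P[a]+P[b])/2).round(4))
```

```text
barL [0.4361 0.2722 0.072 ]
barR [0.4043 0.1805 0.072 ]
rL [0.4949 0.2522 0.07  ]
rR [0.4662 0.1581 0.07  ]
lipL [0.505  0.2378 0.07  ]
lipR [0.4788 0.1613 0.07  ]
barL 0.097 yaw -0.334 [0.4202 0.2263 0.072 ]
rL 0.0984 yaw -0.296 [0.4805 0.2052 0.07  ]
lipL 0.0808 yaw -0.33 [0.4919 0.1995 0.07  ]
```

Run:
```python
from h import *
y=-.335; q=quat(y); ex=np.array([np.cos(y),np.sin(y)])
p=np.array([.420,.2258])-.005*ex
arm.reach([*p,.12],q)
print(arm.servo_line([*p,.043],q,rate=.08,stop_force=6), arm.current_ee_pos())
arm.grasp(60)
print(arm.current_gripper_width(),arm.current_grasp_force(),arm.current_wrist_force())
arm.servo_line([*p,.10],q,rate=.08)
cv2.imwrite("pics/side2.png",cv2.resize(arm.capture("side")[60:360,200:600,::-1],(800,600)))
arm.sleep(.2);print(arm.current_gripper_width(),arm.current_grasp_force(),arm.current_wrist_force(),arm.current_moment(),arm.current_t())
```

```text
False [0.41558392 0.22756445 0.04348147]
0.011263762178055981 59.41380500793457 [-0.07110386 -0.0158824   5.00418577]
0.010779274598516549 58.378631472587585 [ 0.36753815  0.42616818 -2.95601844] [-0.00587663  0.06140991  0.00716493] 5.9167
```

View pics/side2.png

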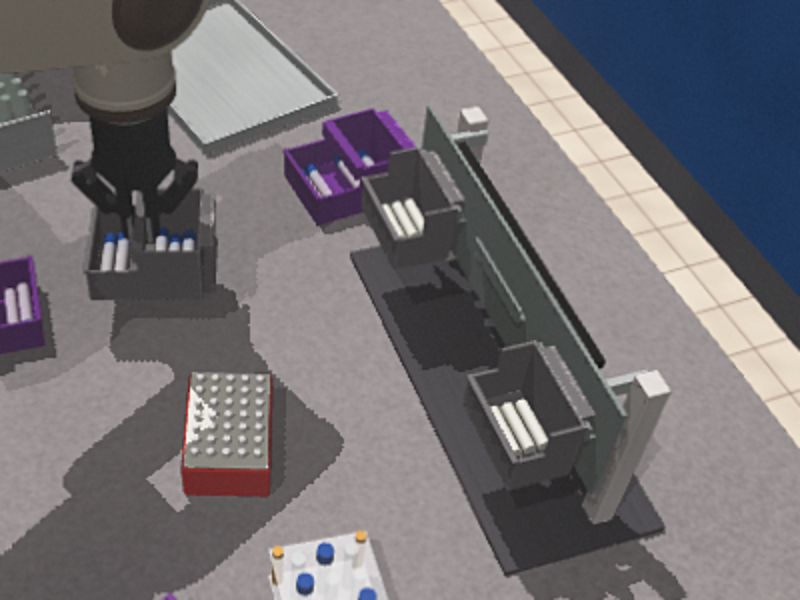

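The bin is held, lifted clear and level. The stand is free between its bins, with the louvre edge running from (478,238) to (522,320) in the crop. Next I take a closer wrist look at the panel from above.

Run:
```python
from h import *
import pickle
ms=arm.camera_model("side"); print([ray(ms,p,.17).round(4) for p in ((439,179),(461,220))])
p=arm.current_ee_pos(); arm.servo_line([p[0],p[1],.36],quat(-.335),rate=.2)
arm.reach([.56,-.10,.36],quat(-.03))
m=arm.camera_model("wrist"); im=arm.capture("wrist"); pickle.dump((m,im),open("m2.pkl","wb"))
cv2.imwrite("pics/w2.png",im[:,:,::-1])
print(pp("wrist","place"),pp("wrist","stand"))
print(proj(m,[[.694,-.002,.17],[.694,.048,.17],[.694,-.052,.17]]),arm.current_t())
```

```text
[array([0.7108, 0.0453, 0.17  ]), array([ 0.7006, -0.0644,  0.17  ])]
[(0.66, [0.6364, -0.0991, 0.3696]), (0.57, [0.6945, -0.0039, 0.169])] [(0.63, [0.6934, -0.006, -0.0007])]
[[476.7711768   72.5927241 ]
 [480.48663469   5.2718837 ]
 [472.47585935 136.07865759]] 8.8583
```

View pics/w2.png

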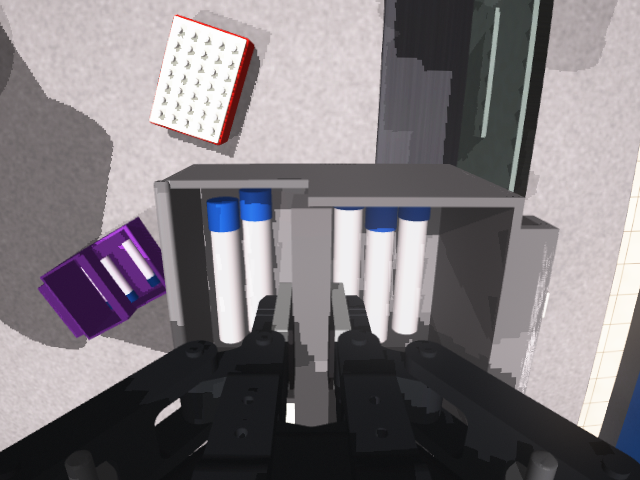

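The louvre edge shows as the light strip from (497,8) to (484,136), and the panel top edge runs from (538,2) to (514,185). The bin sits square in the gripper.

Run:
```python
from h import *
import pickle; m,im=pickle.load(open("m2.pkl","rb"))
a,b=ray(m,(497,8.5),.17),ray(m,(484,136.5),.17)
c,d=ray(m,(537,3),.21),ray(m,(513.5,185),.21)
for a,b in ((a,b),(c,d)):
    e=a-b; print(a.round(4),b.round(4),np.linalg.norm(e).round(4),"yaw",np.arctan2(-e[0],e[1]).round(4),((a+b)/2).round(4))
p=np.array(arm.current_ee_pos()); print(p)
zt=p[2]-.0435+.07
R=np.array([[np.cos(-.03),-np.sin(-.03)],[np.sin(-.03),np.cos(-.03)]])
for n,px in (("rear +y outer",(523,198)),("front +y outer",(155,183)),("lip back +y",(557,229))):
    X=ray(m,px,zt if n[0]!='f' else zt-.0); print(n,(R.T@(X-p)[:2]).round(4))
# sub-pixel columns of bright strip on some rows
g=im.astype(int).sum(2)
for r in (20,50,80,110,130): print(r,np.where(g[r,440:530]>330)[0]+440)
for r in (20,60,100,140,180):
    k=np.where(g[r,500:560]>330)[0]+500; print(r,k[:6])
```

```text
[0.7073 0.0458 0.17  ] [ 0.7038 -0.0525  0.17  ] 0.0984 yaw -0.0353 [ 0.7056 -0.0033  0.17  ]
[0.718  0.0416 0.21  ] [ 0.7129 -0.0855  0.21  ] 0.1272 yaw -0.0402 [ 0.7155 -0.022   0.21  ]
[ 0.55996495 -0.09892207  0.36023389]
rear +y outer [0.0633 0.0486]
front +y outer [-0.0472  0.053 ]
lip back +y [0.0761 0.0387]
20 [494 495 496 497 498]
50 [491 492 493 494 495 529]
80 [488 489 490 491 492 524 525 526 527 528 529]
110 [484 485 486 487 488 521 522 523 524 525]
130 [482 483 484 485 486 517 518 519 520 521 522]
20 [532 533 534 535 536 537]
60 [527 528 529 530 531 532]
100 [522 523 524 525 526 541]
140 [516 517 518 519 520 521]
180 [510 511 512 513 514 528]
```

```bash
cat >> h.py <<'E'
Y=-.037; Q=quat(Y); EX=np.array([np.cos(Y),np.sin(Y)]); EY=np.array([-np.sin(Y),np.cos(Y)])
O=np.array([.7056,-.0033])   # louvre edge centre
def W(d,z,y=.001): return [*(O+d*EX+y*EY),z]   # d: TCP along panel normal
def st():
    p=np.array(arm.current_ee_pos()); r=p[:2]-O
    R=np.c_[EX,EY]; f=np.array(arm.current_wrist_force())
    print("d,y,z",(r@R).round(4),p[2].round(4),"F",(f[:2]@R).round(2),f[2].round(2),"M",np.round(arm.current_moment(),3),"w",round(arm.current_gripper_width(),4),"t",round(arm.current_t(),2))
E
python3 - <<'E'
from h import *
arm.reach(W(-.115,.26),Q)
arm.servo_line(W(-.115,.1655),Q,rate=.08); arm.sleep(.3); st()
print(arm.servo_line(W(-.055,.1655),Q,rate=.015,stop_force=2.5)); st()
arm.sleep(.2); st()
cv2.imwrite("pics/side3.png",cv2.resize(arm.capture("side")[80:305,280:580,::-1],(800,600)))
E
```

```text
d,y,z [-0.115  0.001] 0.1657 F [0.19 0.76] -3.19 M [-0.026  0.053  0.017] w 0.0111 t 11.12
True
d,y,z [-0.0697  0.0011] 0.1647 F [0.03 0.05] -3.91 M [ 0.017  0.06  -0.017] w 0.011 t 13.81
d,y,z [-0.07    0.0011] 0.1642 F [-0.15 -0.63] -2.86 M [-0.024  0.042 -0.042] w 0.0109 t 14.01
```

View pics/side3.png

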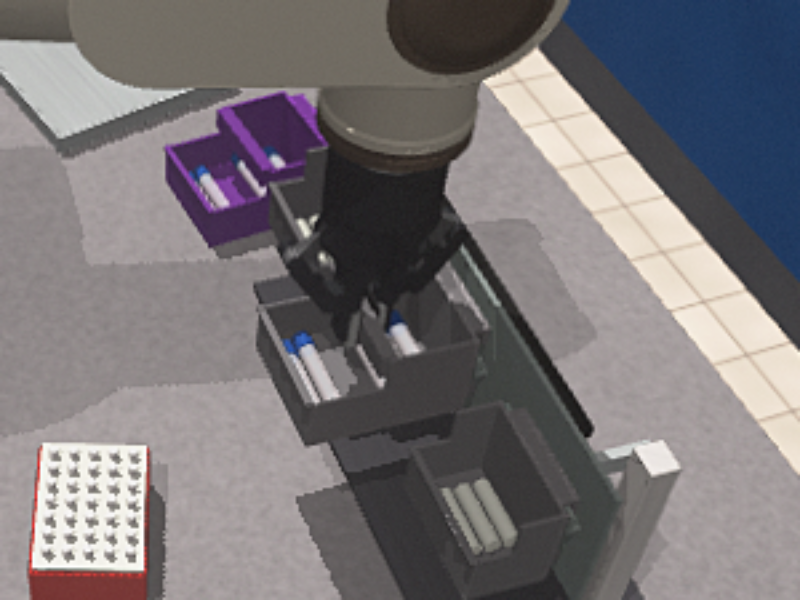

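The lip is at the panel above the louvre, at the height and depth expected, but the residual force is near zero. I'll confirm the touch once more, gently.

Run:
```python
from h import *
arm.servo_line(W(-.0705,.1655),Q,rate=.02); arm.sleep(.3); st()
for k in range(14):
    d=-.0705+.0005*(k+1); arm.servo_line(W(d,.1655),Q,rate=.01); arm.sleep(.1)
    F=np.mean([np.array(arm.current_wrist_force()) for _ in range(1)],0); st()
    if F[:2]@EX<-2.5: break
```

```text
d,y,z [-0.0705  0.001 ] 0.1655 F [ 0.75 -0.56] -2.37 M [ 0.051  0.048 -0.026] w 0.0112 t 14.61
d,y,z [-0.07   0.001] 0.1654 F [-0.01 -0.24] -3.07 M [-0.009  0.088 -0.018] w 0.011 t 14.96
d,y,z [-0.0695  0.001 ] 0.1655 F [-0.95 -0.17] -3.21 M [ 0.086  0.142 -0.048] w 0.0115 t 15.31
d,y,z [-0.0691  0.001 ] 0.1654 F [-2.75  0.22] -3.0 M [ 0.177  0.536 -0.068] w 0.0111 t 15.66
```

Panel contact confirmed at d≈-0.0697. I ease off the pressure and lower.

Run:
```python
from h import *
print(arm.servo_line(W(-.0702,.1655),Q,rate=.01))
for z in (.160,.156,.152,.150,.1485,.1475,.1468,.146):
    s=arm.servo_line(W(-.0702,z),Q,rate=.015,stop_force=8); arm.sleep(.1); st()
    if s or arm.current_wrist_force()[2]>2: print("stop",s); break
cv2.imwrite("pics/side4.png",cv2.resize(arm.capture("side")[80:305,280:580,::-1],(800,600)))
```

```text
False
d,y,z [-0.0701  0.001 ] 0.1601 F [0.3  0.44] -2.84 M [ 0.021  0.067 -0.03 ] w 0.0112 t 16.54
d,y,z [-0.0702  0.001 ] 0.1561 F [0.1  0.28] -2.68 M [-0.026  0.087  0.028] w 0.0111 t 17.06
d,y,z [-0.0702  0.001 ] 0.1521 F [-0.46 -0.47] -3.29 M [ 0.052  0.069 -0.009] w 0.0108 t 17.57
d,y,z [-0.0702  0.001 ] 0.15 F [ 0.27 -0.41] -3.41 M [ 0.048  0.023 -0.022] w 0.0111 t 17.96
d,y,z [-0.0702  0.001 ] 0.1485 F [-0.76  0.25] -1.92 M [ 0.036  0.042 -0.004] w 0.0114 t 18.31
d,y,z [-0.0702  0.001 ] 0.1475 F [-0.37  0.28] -3.19 M [-0.039  0.09  -0.01 ] w 0.0111 t 18.66
d,y,z [-0.0702  0.001 ] 0.1469 F [ 0.01 -0.19] -2.5 M [ 0.006 -0.049  0.024] w 0.011 t 19.01
d,y,z [-0.0701  0.001 ] 0.1461 F [ 0.48 -0.45] -0.98 M [-0.01  -0.135  0.048] w 0.0107 t 19.36
```

View pics/side4.png

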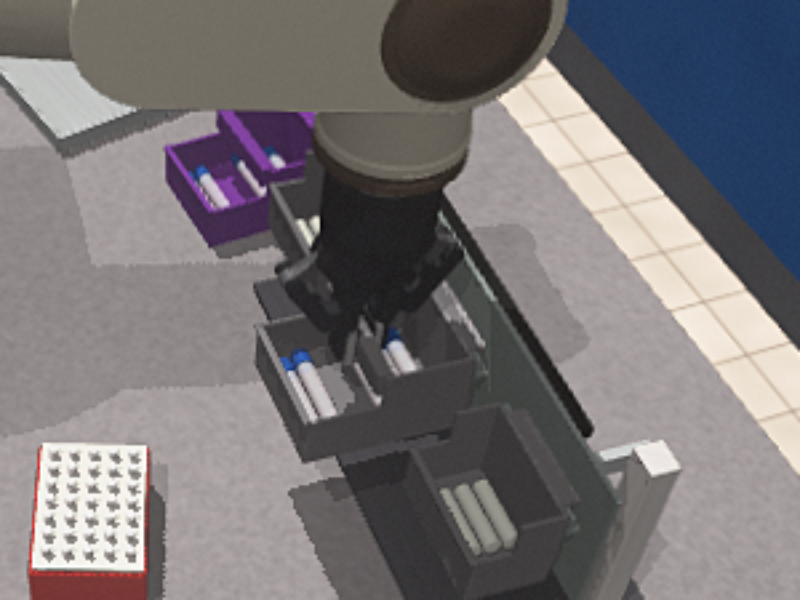

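Run:
```python
from h import *
for z in (.1454,.1448,.1442):
    arm.servo_line(W(-.0702,z),Q,rate=.01,stop_force=6); arm.sleep(.15); st()
    if arm.current_wrist_force()[2]>0.5: break
arm.gripper_open(); arm.sleep(.2); st()
p=arm.current_ee_pos()
print(arm.servo_line(W(-.0735,p[2]+.002),Q,rate=.02,stop_force=6))
print(arm.servo_line(W(-.0735,.215),Q,rate=.05,stop_force=6)); st()
arm.servo_line(W(-.09,.30),Q,rate=.12)
arm.reach(W(-.20,.36),Q); arm.sleep(.3); st()
cv2.imwrite("pics/side5.png",cv2.resize(arm.capture("side")[80:305,280:580,::-1],(800,600)))
print(pp("side","bin_center"),pp("side","bin_lip"),pp("side","tip_box",1),pp("side","tube_rack",1))
```

```text
d,y,z [-0.0701  0.001 ] 0.1455 F [ 0.16 -0.27] 1.28 M [-0.002 -0.287  0.104] w 0.0108 t 19.81
d,y,z [-0.0702  0.001 ] 0.1454 F [-0.65  0.66] -0.13 M [-0.042 -0.012 -0.009] w 0.0858 t 20.72
False
False
d,y,z [-0.0736  0.001 ] 0.2147 F [ 0.01 -0.23] 0.38 M [ 0.002  0.063 -0.012] w 0.0855 t 22.56
d,y,z [-0.1996  0.001 ] 0.3591 F [0.36 0.5 ] 0.07 M [ 0.036  0.018 -0.012] w 0.0857 t 24.3
[(0.94, [0.2957, -0.2299, 0.0373]), (0.87, [0.64, 0.0001, 0.1349]), (0.76, [0.6981, 0.3361, 0.0354]), (0.59, [0.2341, 0.2581, 0.0319])] [(0.76, [0.7653, 0.3358, 0.0541]), (0.72, [0.7134, -0.0071, 0.1555]), (0.67, [0.2329, -0.2606, 0.0557]), (0.63, [0.1603, 0.2599, 0.0554])] [(0.78, [0.4353, 0.0069, 0.0051])] [(0.88, [0.4618, -0.2296, -0.0013])]
```

View pics/side5.png

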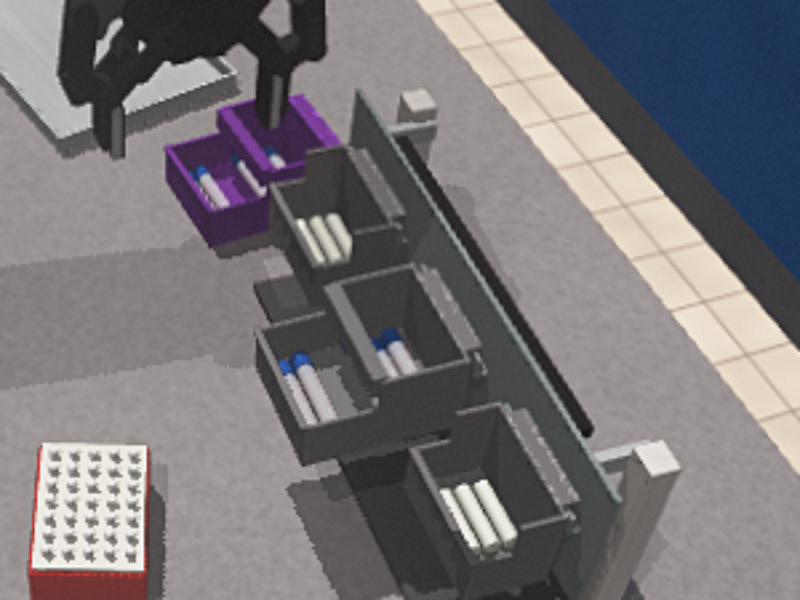

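The bin hangs level between its two neighbours, with its lip behind the louvre at about (450,310). The gripper is clear and the bystanders have not moved.

```bash
python3 -c "
from bench import arm
print(arm.sign_off())"
```

```text
the job is handed in; nothing more can be done
None
```

The grey bin now hangs in the middle place on the louvre, its lip lowered to the home height before I let go; the gripper is clear, the tube rack and tip box have not moved, and I signed the job off at about 24 s, though no verdict came back.

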